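Clear and open the guard of a test box and switch it over

TASK

A finned heat sink has been left on the closed hinged guard of the grey test box: set it down, without dropping it, on the free part of the parts tray's floor, flat on its base. Then swing the guard up and back past its balance point until it stays fully open by itself, let go of it, and slide the small switch underneath fully across to its other end, leaving the guard open and the heat sink in the tray. Do not knock over or shift the other things lying about.

Things in the scene. Friction and masses are not known exactly. Their poses are not given: they have to be found in the camera images.
- test_box: grey sheet-metal test box, fixed, 180 (x) x 200 (y) x 60 high mm; origin: centre of its underside; its own -x side is the front, turned to the robot's right (its own x points 45 to 90 degrees left of the robot's x). Its flat top bears two rails, 8 mm wide, 12 high, along x (from -87 to +27 mm) at y = -78 and +78 mm, on which the closed guard lies, and four binding posts, 20 mm high, at x = +74 mm
- guard (a joint): angle of the guard, rad: 0 closed and level, 1.95 fully open, leaning back on its stop. Dark plate 140 mm from hinge to front edge, 164 wide, 5 thick, 300 g, hinged along the box's y. It swings freely: let go before about 1.5 rad it falls shut, beyond that it falls open by itself
- guard_hinge (a point): midpoint of the guard's hinge axis, fixed to the box, at box (+30, 0, 72) mm; same axes as the box
- guard_edge (a point): midpoint of the guard's lower front edge, moving with it; closed: at box (-110, 0, 72) mm, underside level, overhanging the box's front face by 20 mm, so it can be lifted from underneath there. Along the edge a lip, 8 mm thick, stands 14 mm above the plate's top (z 77)
- switch (a joint): position of the flush slide switch on the panel under the guard, m: 0 at the box's -y end (start), 0.014 at its +y end (fully across). A detent holds it at either end: about 3 N push it off, and past the middle it snaps on to the far end
- switch_ridge (a point): top centre of the switch's black ridge, which moves with it: 4 mm along the travel (box y), 16 mm across it, standing 7 mm above the panel; at box (-30, -7, 67.5) mm at the start. The panel is clear for 60 mm to either side along y and 50 mm along x.
- heat_sink: plain aluminium heat sink, 50 (x) x 36 (y) x 30 high mm, 120 g more or less, fins upward and along its x; origin at the centre of its underside; it lies flat on the closed guard
- tray: grey open parts tray, fixed, 160 x 160 mm, 28 mm high, walls and floor 4 mm; origin at the centre of its underside. A transformer stands at about (+45, 0) mm in the tray's own axes; the free part of the floor is on its -x side, about (-30, 0) mm
- transformer: small steel and copper transformer, 44 x 44 x 34 high mm, standing in the tray; origin at the centre of its underside; leave it
- spray_can: spray can, 54 mm across, 130 high, upright, about 150 mm in front of the box's origin and 65 mm to its left or right (varies); the reel has the other side. Origin: centre of its underside; leave it
- wire_reel: black reel, 60 mm across, 30 mm high, lying flat in front of the test box, on the side where the spray can is not; origin: centre of its underside; leave it
- water_bottle: bottle, 64 mm across, 170 mm high, upright, behind and between test box and tray; origin at the centre of its underside; leave it
- meter: yellow hand multimeter lying flat, 150 x 78 x 34 mm; origin at the centre of its underside; leave it
- board: blue circuit board lying flat, 100 x 80 x 10 mm; origin at the centre of its underside; leave it
- screwdriver: blue-handled screwdriver, 160 mm long, lying along its x (handle at -x) on the robot's right; leave it
Mind the look-alikes: they are no part of the job. Several things have the shape of the tray; the one meant has the colours described above.

How it is judged (in metres and radians):
On the way, in this order (a step that is already met when the one before it is completed fails the run):
1. the heat sink stands on the tray's floor, let go, while the guard is still closed (x of heat_sink in the frame of tray between -0.07 and 0.07 m and y of heat_sink in the frame of tray between -0.07 and 0.07 m and z of heat_sink in the frame of tray below 0.012 m and angle between heat_sink's own z axis and vertical below 0.12 rad and contact force between the fingers and heat_sink below 0.1 N and value of joint guard below 0.15 rad), for 0.2 s.
2. the guard stays fully open with the robot off the test box, the switch not yet moved (value of joint guard above 1.75 rad and contact force between each of the fingers, the arm and test_box below 0.2 N and value of joint switch below 0.004 m), for 0.3 s.
3. the switch is fully across (value of joint switch above 0.012 m), for 0.2 s.
At the end, for the whole second after the job is handed in: The guard stands open beyond 1.75 rad (stop at 1.95) at rest, the switch is beyond 12 mm of its 14 mm, and the heat sink rests inside the tray, upright within 0.12 rad, its underside within 12 mm of the tray's underside and its centre within 70 mm of the tray's centre in both tray axes (value of joint guard above 1.75 rad and velocity of joint guard between -0.1 and 0.1 rad/s and value of joint switch above 0.012 m and x of heat_sink in the frame of tray between -0.07 and 0.07 m and y of heat_sink in the frame of tray between -0.07 and 0.07 m and z of heat_sink in the frame of tray below 0.012 m and angle between heat_sink's own z axis and vertical below 0.12 rad and linear speed of heat_sink below 0.02 m/s); the robot touches nothing.
It fails at once if a bystander is shifted by more than 25 mm (distance of any of transformer, spray_can, wire_reel, water_bottle, meter, board, screwdriver from where it was at the start of the episode above 0.025 m).
It fails at once if the spray can, water bottle, reel or transformer is tipped over (angle between any of transformer, spray_can, wire_reel, water_bottle's own z axis and vertical above 0.5 rad).
It fails at once if the heat sink is dropped or flung (faster than 1.2 m/s) (linear speed of heat_sink above 1.2 m/s).
It also fails if it takes over 72 s, if anything falls off the work surface, if the arm or the gripper's body presses on something with over 40 N, if the wrist force passes 120 N, or if a joint passes its speed limit or range.

ROBOT

A 6-joint arm with a two-finger parallel gripper is mounted at the origin on the work surface. World frame = base frame: x ahead of the robot, y to its left, z up, the work surface at z = 0. Lengths are in mm, angles in rad, forces in N, time in s.
With the tool pointing down it reaches from about 350 to 975 mm from the base axis. Payload 17.4 kg.
Tool frame: the origin (TCP) lies midway between the tips of the shut fingers; the grasp point (between the pads) lies 19 mm behind it; z points along the fingers, y is the line along which they close (so a half turn about z gives the same grasp; the last joint's range is limited). The gripper opens to 85 mm and grips with 20 to 120 N. Pads are 22 mm wide; open, the fingers measure 114 mm over their backs; the gripper's body (76 mm by 85 mm) begins 54 mm behind the grasp point. The pads swing forward as they close: fully open they stand 13 mm farther back than shut.
Start: joints at [-1.302, 0.116, 1.442, -0, 1.584, -0.038], TCP at [203.847, -643.49, 231.303] pointing down, gripper open.
Joint ranges: [-2.83, 2.83], [-0.83, 2.19], [0.07, 2.5], [-1.14, 4.28], [0.01, 3], [-2.97, 2.97]. Speed limits (rad/s): [1.89, 1.89, 2.22, 3.14, 3.14, 3.14].

INTERFACE

Orientations are given as [roll, pitch, yaw] about the fixed x, y, z axes, in that order (R = Rz(yaw) Ry(pitch) Rx(roll)).
In Python, from bench import telemetry, read_camera, camera_model, job gives the robot as it stands.
- The arm moves only by the tool play_rows, never from a script. Its argument "moves" is a list of rows, each a list of 3 entries, a list of its own where there are three numbers: the turn, a rotation vector about the tool's x, y, z in degrees, then the shift along the tool's x, y, z in cm, then the closure, from -1 (fully open) to 1 (shut), so that 0 is half open. A call has 1 to 20 rows; each row shifts and turns the commanded pose from where the row before left it, along the tool's axes as they then stand; what a row does not reach is not made up. A row lasts 1/10 s, in which the tool goes at most 50 mm and 8.59 degrees, less where a joint would pass 70% of its speed; a pose out of reach is approached as far as the arm can. A call with a gripper value outside its range is refused whole. The fingers move at their own pace and stop on an object; "force" is the grip in N (left out, the last holds). Time passes only in rows, so rows that do not move let the fingers close. It gives the time, the measured TCP pose, the force, the opening and the grip force at its end, in the units of the state.
- telemetry.observe(): the state, without advancing time (a new reading comes with each control period).
- read_camera(name): name is "side" or "top"; returns the picture (480x640x3 uint8, red, green, blue); there is no depth.
- camera_model(name): a dict with "fx", "fy", "cx", "cy" (pixels), "k1" (the pictures are not rectified: a ray, as slopes to the right and down, at radius r is drawn at 1 + k1 r^2 times it, then the intrinsics apply), "camera_from_world" (4x4, takes a point from world to camera coordinates). Camera axes: x right, y up, looking along -z (the intrinsics and any distortion apply to the point x, -y, -z); pixel columns grow to the right and rows downward; lengths in mm; the calibration is good to about 2 mm. A picture is of the moment at which its call begins. camera_model takes no time and is no camera call.
- job.finish_job(): hands the job in; it is judged then, once.
The state is a dict: "time": time; "q": joint angles; "joint_vel": joint speeds; "tau": joint torques, N m; "tcp_pos": TCP position; "orientation": TCP orientation; "force": force on the tool from outside, world axes, zero at the start; "ft_torque": the same for the moment, N m; "gripper_width": finger opening in mm; "gripper_force": force on a finger pad.
Only numpy, scipy, OpenCV 4.12 (cv2) and the standard library are available. Lean on these libraries where they do the work, as an engineer would, in place of code of your own. Each camera call takes 0.05 s, during which the arm holds its last target. There are 200 camera calls.

## Working session

There is one attempt and no reset: what is moved stays moved. The work goes in short steps, Python scripts to look and compute and a tool call to move; the robot and the scene stay as the last step left them, time stands still between calls to the robot, and variables do not carry over. Pictures are saved under pics/ and viewed, at most 13 in all, crops included, and the job is handed in when it is done.

Besides the shell and the picture viewer there is one more tool, called in YAML: its name, and indented under it one key for each argument. play_rows: Moves the arm, as the interface text tells. Its arguments: {"type":"object","properties":{"moves":{"type":"array","items":{"type":"array"}},"force":{"type":"number"}},"required":["moves"]}

```bash
mkdir -p pics; ls; cat > h.py <<'E'
import numpy as np, cv2
from bench import telemetry, read_camera, camera_model, job
def snap(n,f):
    im=read_camera(n); cv2.imwrite('pics/'+f,im[:,:,::-1]); return im
def ray(n,u,v):
    m=camera_model(n); x=(u-m['cx'])/m['fx']; y=(v-m['cy'])/m['fy']
    a,b=x,y
    for _ in range(20):
        s=1+m['k1']*(a*a+b*b); a,b=x/s,y/s
    T=np.array(m['camera_from_world']); R,t=T[:3,:3],T[:3,3]
    return -R.T@t, R.T@np.array([a,-b,-1.])
def at(n,u,v,z):
    o,d=ray(n,u,v); return o+d*(z-o[2])/d[2]
def tri(u1,v1,u2,v2):
    o,d=ray('top',u1,v1);p,e=ray('side',u2,v2)
    s=np.linalg.lstsq(np.c_[d,-e],p-o,rcond=None)[0]
    a,b=o+d*s[0],p+e*s[1]; return (a+b)/2,np.linalg.norm(a-b)
def proj(n,P):
    m=camera_model(n);T=np.array(m['camera_from_world']);P=np.atleast_2d(P)
    c=P@T[:3,:3].T+T[:3,3]; a=c[:,0]/-c[:,2]; b=-c[:,1]/-c[:,2]; s=1+m['k1']*(a*a+b*b)
    return np.c_[m['fx']*a*s+m['cx'],m['fy']*b*s+m['cy']]
E
python3 - <<'E'
from h import *
for n in('top','side'):
    snap(n,n+'1.png'); print(n,ray(n,320,240))
print(telemetry.observe())
E
```

```text
pics
top (array([ 402.45157487,  -22.05537218, 1162.3158512 ]), array([ 0.1009164 ,  0.00996634, -0.99504504]))
side (array([-123.9627994 ,  960.36775797,  822.1157684 ]), array([ 0.47881192, -0.69290524, -0.5391665 ]))
{'time': 0.1, 'q': array([-1.30178103e+00,  1.16432454e-01,  1.44220860e+00, -3.35717717e-07,
        1.58405151e+00, -3.77996715e-02]), 'joint_vel': array([ 0.00137677, -0.00111575, -0.00189427, -0.00068258,  0.00121644,
        0.00019768]), 'tau': array([ 3.92756905e-03, -7.33667350e+01, -6.33788252e+01,  2.01886787e-04,
        5.25390918e-03,  2.27251024e-05]), 'tcp_pos': array([ 203.80720567, -643.29717073,  230.63347424]), 'orientation': array([-3.14049352e+00, -4.12306378e-05,  3.06814937e-01]), 'force': array([ 0.06444496,  0.03732286, -0.00722158]), 'ft_torque': array([ 0.02853774, -0.02008278,  0.00124097]), 'gripper_force': 0.0, 'gripper_width': 85.3718965915025}
```

View pics/top1.png

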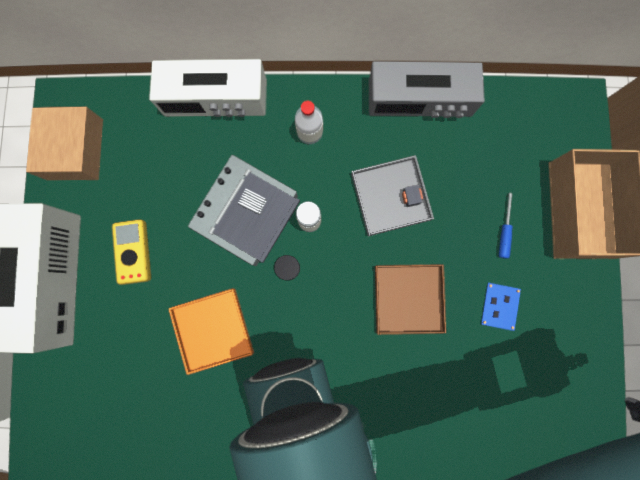

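View pics/side1.png

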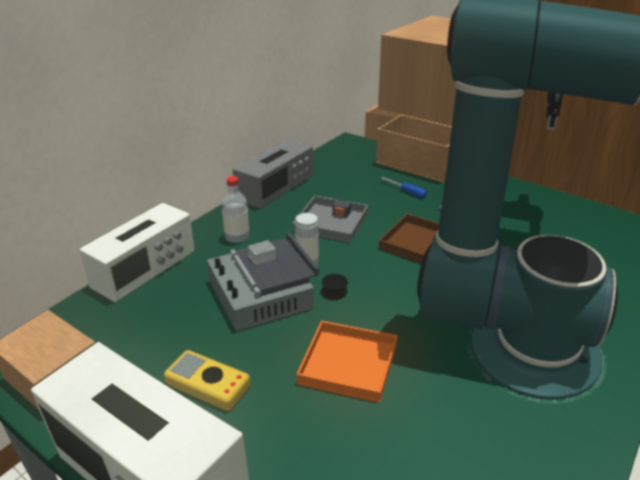

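The top view shows the box around (243,210), heat sink at (253,201), can (308,216), reel (287,267), grey tray (392,196) with transformer at (412,195). I'll enlarge it.

```bash
python3 - <<'E'
import cv2
t=cv2.imread('pics/top1.png');s=cv2.imread('pics/side1.png')
cv2.imwrite('pics/c1.png',cv2.resize(t[145:275,180:353],(798,600),interpolation=cv2.INTER_CUBIC))
cv2.imwrite('pics/c2.png',cv2.resize(s[190:340,190:390],(800,600),interpolation=cv2.INTER_CUBIC))
E
```

```text
(no output)
```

View pics/c1.png

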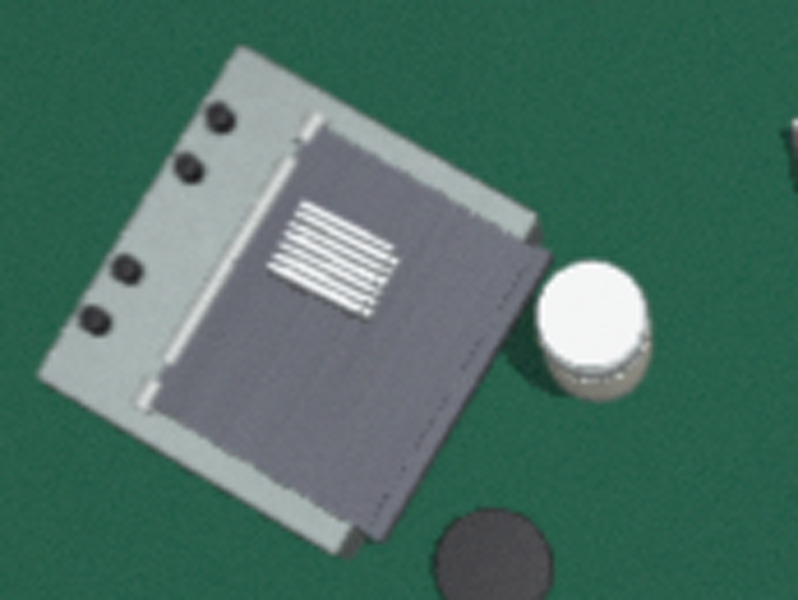

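View pics/c2.png

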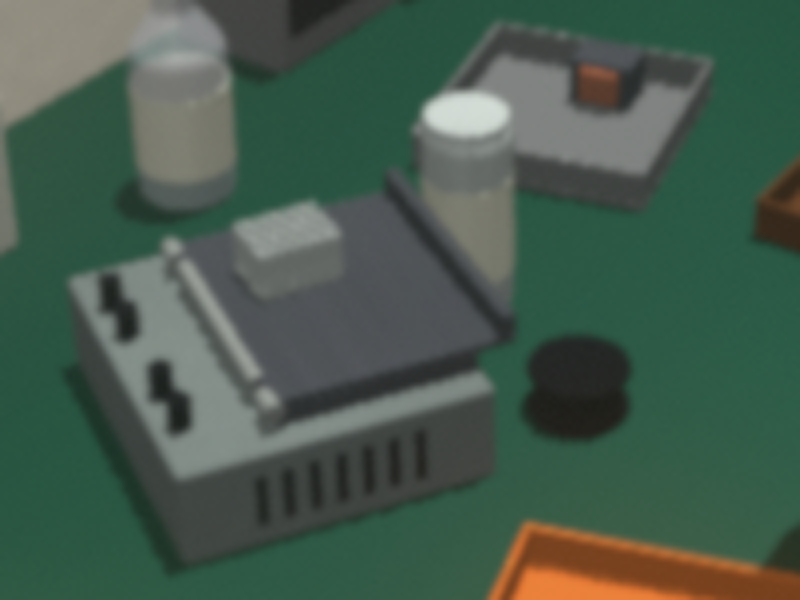

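```bash
cat > m.py <<'E'
from h import *
f=lambda u,v:(180+u/4.613,145+v/4.615)
def T(c,z):return np.array([at('top',*f(*p),z)[:2] for p in c])
def fit(ob,w):
    ob=np.array(ob,float);a=ob-ob.mean(0);b=w-w.mean(0)
    th=np.arctan2((a[:,0]*b[:,1]-a[:,1]*b[:,0]).sum(),(a*b).sum())
    R=np.array([[np.cos(th),-np.sin(th)],[np.sin(th),np.cos(th)]])
    t=w.mean(0)-R@ob.mean(0); return th,t,np.abs(ob@R.T+t-w).max()
E
python3 - <<'E'
from m import *
w=T([(240,46),(38,376),(340,555),(537,215)],60)
th,t,e=fit([(90,-100),(90,100),(-90,100),(-90,-100)],w);print('box',th,np.degrees(th),t,e)
R=np.array([[np.cos(th),-np.sin(th)],[np.sin(th),np.cos(th)]])
for n,p in dict(hinge=(30,0),edge=(-110,0),ridge=(-30,-7),edge1=(-110,-82),edge2=(-110,82)).items():print(n,R@p+t)
w=T([(305,200),(398,260),(370,317),(267,265)],107);print('hs',w.mean(0),w,fit([(25,-18),(-25,-18),(-25,18),(25,18)],w), 'in box',R.T@(w.mean(0)-t))
print('can',T([(592,315)],130),(T([(592,315)],130)-t)@R,'reel',T([(494,565)],30),(T([(494,565)],30)-t)@R)
w=np.array([at('top',*p,28)[:2] for p in[(352,170),(416,157),(433,220),(369,234)]])
print('tray',w,fit([(-80,80),(80,80),(80,-80),(-80,-80)],w))
print('trafo',at('top',413,196,34),'bottle',at('top',309,106,170),'guard edge corners top lip z91',T([(552,250),(383,543)],91))
E
```

```text
box 1.0552881276120045 60.463555882430896 [585.29657614 170.1384235 ] 2.2710867103397163
hinge [600.08588817 196.23969262]
edge [531.06909872  74.43377005]
ridge [576.59756025 140.5863149 ]
edge1 [602.41256766  34.00965051]
edge2 [459.72562978 114.85788958]
hs [595.01845347 139.60413926] [[624.73667723 154.96032207]
 [595.32446769 108.946251  ]
 [567.38957822 121.89996845]
 [592.62309074 172.61001552]] (np.float64(1.0695853465501137), array([595.01845347, 139.60413926]), np.float64(4.427919806652781)) in box [-21.77345644 -23.51114645]
can [[565.2888304   14.02202349]] [[-145.6912322   -59.55421985]] reel [[451.96641677  66.18063114]] [[-156.17638817   64.75407145]]
tray [[ 687.45530315  -86.56537041]
 [ 720.72391919 -241.53099854]
 [ 566.97501321 -279.17225073]
 [ 532.51381353 -126.62358558]] (np.float64(-1.339029262534342), array([ 626.91701227, -183.47305132]), np.float64(2.6356803684020065))
trafo [ 623.49172008 -231.32452479   34.        ] bottle [792.84344789  13.65096946 170.        ] guard edge corners top lip z91 [[603.55674854  35.33091549]
 [459.46026265 115.35495809]]
```

play_rows:
  moves:
    - [[0, 0, 0], [3.05, -3.14, 0], -1]
    - [[0, 0, 0], [3.05, -3.14, 0], -1]
    - [[0, 0, 0], [3.05, -3.14, 0], -1]
    - [[0, 0, 0], [3.05, -3.14, 0], -1]
    - [[0, 0, 0], [3.05, -3.14, 0], -1]
    - [[0, 0, 0], [3.05, -3.14, 0], -1]
    - [[0, 0, 0], [3.05, -3.14, 0], -1]
    - [[0, 0, 0], [3.05, -3.14, 0], -1]
    - [[0, 0, 0], [3.05, -3.14, 0], -1]
    - [[0, 0, 0], [3.05, -3.14, 0], -1]
    - [[0, 0, 0], [3.05, -3.14, 0], -1]
    - [[0, 0, 0], [3.05, -3.14, 0], -1]
    - [[0, 0, 0], [3.05, -3.14, 0], -1]
    - [[0, 0, 0], [3.05, -3.14, 0], -1]
    - [[0, 0, 0], [3.05, -3.14, 0], -1]
    - [[0, 0, 0], [3.05, -3.14, 0], -1]
    - [[0, 0, 0], [3.05, -3.14, 0], -1]
    - [[0, 0, 0], [3.05, -3.14, 0], -1]
    - [[0, 0, 0], [3.05, -3.14, 0], -1]
    - [[0, 0, 0], [3.05, -3.14, 0], -1]
  force: 30

```text
time: 2.1
tcp_pos: [596.1, 141.3, 231.0]
orientation: [3.142, 0.0, 0.307]
force: [0.5, -0.7, 0.1]
gripper_width: 85.5
gripper_force: 0.0
```

play_rows:
  moves:
    - [[0, 0, -7.2], [0, 0, 0], -1]
    - [[0, 0, -7.2], [0, 0, 0], -1]
    - [[0, 0, -7.2], [0, 0, 0], -1]
    - [[0, 0, -7.2], [0, 0, 0], -1]
    - [[0, 0, -7.2], [0, 0, 0], -1]
    - [[0, 0, -7.2], [0, 0, 0], -1]
    - [[0, 0, 0], [0, 0, 0], -1]
    - [[0, 0, 0], [0, 0, 0], -1]

```text
time: 2.9
tcp_pos: [595.6, 139.4, 231.1]
orientation: [-3.141, 0.0, 1.057]
force: [-0.1, -0.1, -0.3]
gripper_width: 85.2
gripper_force: 0.0
```

```bash
cat >> h.py <<'E'
from scipy.spatial.transform import Rotation as Ro
def go(p,rpy=None):
    s=telemetry.observe();R=Ro.from_euler('xyz',s['orientation'])
    print('t',s['time'],'pos',s['tcp_pos'].round(1),'rpy',s['orientation'].round(3),'q',s['q'].round(3),'w',round(s['gripper_width'],1),s['gripper_force'],s['force'].round(1))
    print('cm',(R.inv().apply(np.array(p)-s['tcp_pos'])/10).round(2))
    if rpy is not None: print('turn',(R.inv()*Ro.from_euler('xyz',rpy)).as_rotvec(degrees=True).round(1))
E
python3 - <<'E'
from h import *
go([595,140,83],[np.pi,0,1.06])
E
```

```text
t 2.9 pos [595.6 139.4 231.1] rpy [-3.141  0.     1.057] q [ 0.188 -0.021  1.584  0.     1.579  0.702] w 85.2 0.0 [-0.1 -0.1 -0.3]
cm [ 0.03 -0.08 14.81]
turn [-0.   0.  -0.2]
```

play_rows:
  moves:
    - [[0, 0, 0], [0, 0, 3], -1]
    - [[0, 0, 0], [0, 0, 3], -1]
    - [[0, 0, 0], [0, 0, 3], -1]
    - [[0, 0, 0], [0, 0, 2], -1]
    - [[0, 0, 0], [0, 0, 2], -1]
    - [[0, 0, 0], [0, 0, 1], -1]
    - [[0, 0, 0], [0, 0, 0.6], -1]
    - [[0, 0, 0], [0, 0, 0], -1]
    - [[0, 0, 0], [0, 0, 0], 0]
    - [[0, 0, 0], [0, 0, 0], 0.2]
    - [[0, 0, 0], [0, 0, 0], 0.5]
    - [[0, 0, 0], [0, 0, 0], 1]
    - [[0, 0, 0], [0, 0, 0], 1]
    - [[0, 0, 0], [0, 0, 0], 1]
    - [[0, 0, 0], [0, 0, 0], 1]
    - [[0, 0, 0], [0, 0, 0], 1]
    - [[0, 0, 0], [0, 0, 0], 1]
    - [[0, 0, 0], [0, 0, 0], 1]

```text
time: 4.7
tcp_pos: [596.0, 139.5, 86.1]
orientation: [3.141, -0.001, 1.061]
force: [-1.0, -0.2, 7.4]
gripper_width: 35.1
gripper_force: 30.1
```

```bash
python3 - <<'E'
from h import *
go([595,140,200])
im=snap('side','s2.png'); t=snap('top','t2.png')
cv2.imwrite('pics/c3.png',np.hstack([cv2.resize(im[190:340,190:340],(400,400)),cv2.resize(t[145:275,180:310],(400,400))])[:,:,::-1])
E
```

```text
t 4.7 pos [596.  139.5  86.1] rpy [ 3.141e+00 -1.000e-03  1.061e+00] q [ 0.188  0.056  1.745 -0.     1.34   0.698] w 35.1 30.112882554531097 [-1.  -0.2  7.4]
cm [ 1.000e-02 -1.100e-01 -1.139e+01]
```

View pics/c3.png

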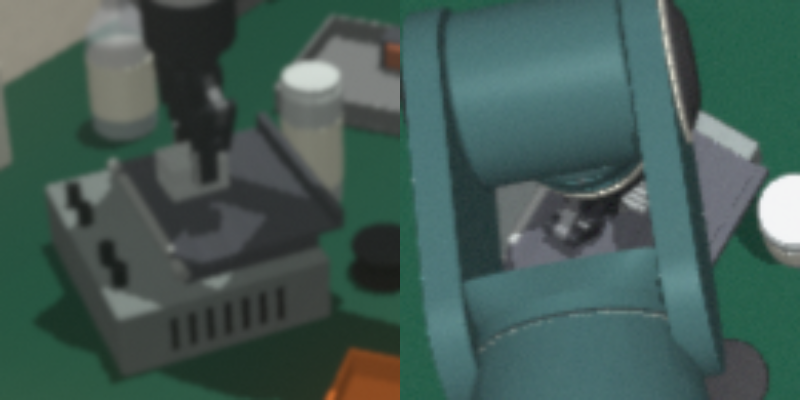

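Heat sink is gripped (35 mm). Lift.

play_rows:
  moves:
    - [[0, 0, 0], [0, 0, -1], 1]
    - [[0, 0, 0], [0, 0, -1.5], 1]
    - [[0, 0, 0], [0, 0, -2], 1]
    - [[0, 0, 0], [0, 0, -2.5], 1]
    - [[0, 0, 0], [0, 0, -2.5], 1]
    - [[0, 0, 0], [0, 0, -2.5], 1]
    - [[0, 0, 0], [0, 0, -2], 1]
    - [[0, 0, 0], [0, 0, -0.5], 1]
    - [[0, 0, -7.1], [0, 0, 0], 1]
    - [[0, 0, -7.1], [0, 0, 0], 1]
    - [[0, 0, -7.1], [0, 0, 0], 1]
    - [[0, 0, -7.1], [0, 0, 0], 1]
    - [[0, 0, -7.1], [0, 0, 0], 1]
    - [[0, 0, -7.0], [0, 0, 0], 1]
    - [[0, 0, 0], [0, 0, 0], 1]
    - [[0, 0, 0], [0, 0, 0], 1]

```text
time: 6.4
tcp_pos: [595.6, 139.4, 230.0]
orientation: [-3.141, -0.0, 1.799]
force: [0.1, 0.0, -2.0]
gripper_width: 35.3
gripper_force: 30.0
```

```bash
python3 - <<'E'
from h import *
go([620,-154,230],[np.pi,0,1.803])
E
```

```text
t 6.4 pos [595.6 139.4 230. ] rpy [-3.141 -0.     1.799] q [ 0.188 -0.021  1.585  0.     1.578 -0.04 ] w 35.3 30.04532039165497 [ 0.1  0.  -2. ]
cm [-2.913e+01 -4.250e+00  1.000e-02]
turn [-0.  -0.  -0.2]
```

play_rows:
  moves:
    - [[0, 0, 0], [-1.1, -0.1, 0], 1]
    - [[0, 0, 0], [-2, -0.3, 0], 1]
    - [[0, 0, 0], [-3, -0.4, 0], 1]
    - [[0, 0, 0], [-4, -0.6, 0], 1]
    - [[0, 0, 0], [-4, -0.6, 0], 1]
    - [[0, 0, 0], [-4, -0.6, 0], 1]
    - [[0, 0, 0], [-4, -0.6, 0], 1]
    - [[0, 0, 0], [-3, -0.4, 0], 1]
    - [[0, 0, 0], [-2, -0.3, 0], 1]
    - [[0, 0, 0], [-1.3, -0.2, 0], 1]
    - [[0, 0, 0], [-0.7, -0.1, 0], 1]
    - [[0, 0, 0], [0, 0, 2], 1]
    - [[0, 0, 0], [0, 0, 3], 1]
    - [[0, 0, 0], [0, 0, 3], 1]
    - [[0, 0, 0], [0, 0, 3], 1]
    - [[0, 0, 0], [0, 0, 3], 1]
    - [[0, 0, 0], [0, 0, 2.5], 1]
    - [[0, 0, 0], [0, 0, 1.5], 1]
    - [[0, 0, 0], [0, 0, 0.5], 1]
    - [[0, 0, 0], [0, 0, 0], 1]

```text
time: 8.4
tcp_pos: [621.8, -153.2, 45.4]
orientation: [-3.141, -0.0, 1.803]
force: [-0.8, 0.1, -1.3]
gripper_width: 35.3
gripper_force: 30.1
```

```bash
python3 - <<'E'
from h import *
go([620,-154,13],[np.pi,0,1.803])
im=snap('side','s3.png'); t=snap('top','t3.png')
cv2.imwrite('pics/c4.png',np.hstack([cv2.resize(im[170:270,270:400],(400,308)),cv2.resize(t[145:245,340:470],(400,308))])[:,:,::-1])
E
```

```text
t 8.4 pos [ 621.8 -153.2   45.4] rpy [-3.141 -0.     1.803] q [-0.281  0.152  1.712  0.     1.278 -0.513] w 35.3 30.089256763458252 [-0.8  0.1 -1.3]
cm [-0.03 -0.19  3.24]
turn [-0. -0. -0.]
```

View pics/c4.png

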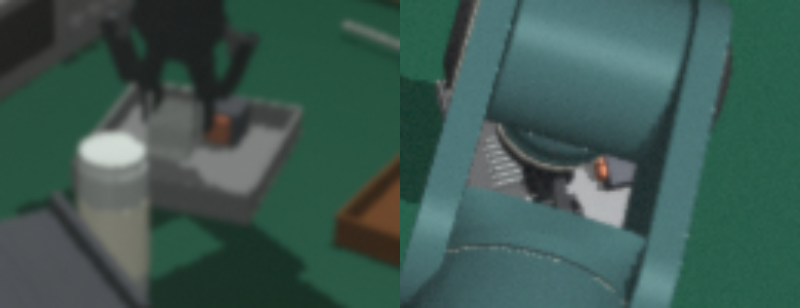

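play_rows:
  moves:
    - [[0, 0, 0], [0, 0, 0.8], 1]
    - [[0, 0, 0], [0, 0, 0.8], 1]
    - [[0, 0, 0], [0, 0, 0.5], 1]
    - [[0, 0, 0], [0, 0, 0.3], 1]
    - [[0, 0, 0], [0, 0, 0.2], 1]
    - [[0, 0, 0], [0, 0, 0.1], 1]
    - [[0, 0, 0], [0, 0, 0.1], 1]
    - [[0, 0, 0], [0, 0, 0.1], 1]
    - [[0, 0, 0], [0, 0, 0.1], 1]
    - [[0, 0, 0], [0, 0, 0], 1]
    - [[0, 0, 0], [0, 0, 0], 1]

```text
time: 9.6
tcp_pos: [621.7, -153.5, 15.4]
orientation: [3.142, 0.0, 1.802]
force: [0.2, -0.2, -2.1]
gripper_width: 35.4
gripper_force: 30.1
```

play_rows:
  moves:
    - [[0, 0, 0], [0, 0, 0.1], 1]
    - [[0, 0, 0], [0, 0, 0.05], 1]
    - [[0, 0, 0], [0, 0, 0.05], 1]
    - [[0, 0, 0], [0, 0, 0.05], 1]
    - [[0, 0, 0], [0, 0, 0], 1]
    - [[0, 0, 0], [0, 0, 0], 1]

```text
time: 10.2
tcp_pos: [621.7, -153.5, 13.1]
orientation: [3.141, 0.0, 1.803]
force: [-3.5, 0.8, 4.9]
gripper_width: 35.4
gripper_force: 30.8
```

play_rows:
  moves:
    - [[0, 0, 0], [0, 0, 0], 0.1]
    - [[0, 0, 0], [0, 0, 0], 0]
    - [[0, 0, 0], [0, 0, 0], -0.2]
    - [[0, 0, 0], [0, 0, 0], -0.45]
    - [[0, 0, 0], [0, 0, 0], -0.45]
    - [[0, 0, 0], [0, 0, 0], -0.45]
    - [[0, 0, 0], [0, 0, 0], -0.45]
    - [[0, 0, 0], [0, 0, -1], -0.45]
    - [[0, 0, 0], [0, 0, -1.5], -0.45]
    - [[0, 0, 0], [0, 0, -2.5], -0.45]
    - [[0, 0, 0], [0, 0, -4], -0.45]
    - [[0, 0, 0], [0, 0, -4], -0.45]
    - [[0, 0, 0], [0, 0, -4], -0.45]
    - [[0, 0, 0], [0, 0, -3], 1]
    - [[0, 0, 0], [0, 0, -2], 1]
    - [[0, 0, 0], [0, 0, -1], 1]
    - [[0, 0, 0], [0, 0, 0], 1]

```text
time: 11.9
tcp_pos: [621.9, -153.5, 244.9]
orientation: [3.139, 0.001, 1.803]
force: [-0.4, 0.3, 0.2]
gripper_width: 3.8
gripper_force: 0.0
```

play_rows:
  moves:
    - [[0, 0, 0], [2.7, -1.8, 0], 1]
    - [[0, 0, 0], [2.7, -1.8, 0], 1]
    - [[0, 0, 0], [2.7, -1.8, 0], 1]
    - [[0, 0, 0], [2.7, -1.8, 0], 1]
    - [[0, 0, 0], [2.7, -1.8, 0], 1]
    - [[0, 0, 0], [2.7, -1.8, 0], 1]
    - [[0, 0, 7.15], [0, 0, 0], 1]
    - [[0, 0, 7.15], [0, 0, 0], 1]
    - [[0, 0, 7.15], [0, 0, 0], 1]
    - [[0, 0, 7.15], [0, 0, 0], 1]
    - [[0, 0, 7.15], [0, 0, 0], 1]
    - [[0, 0, 7.15], [0, 0, 0], 1]
    - [[0, 5, 0], [0, 0, 0], 1]
    - [[0, 5, 0], [0, 0, 0], 1]
    - [[0, 5, 0], [0, 0, 0], 1]
    - [[0, 5, 0], [0, 0, 0], 1]
    - [[0, 0, 0], [0, 0, 0], 1]

```text
time: 13.6
tcp_pos: [478.5, -21.4, 241.2]
orientation: [-3.139, -0.35, 1.051]
force: [-0.0, -0.6, -0.4]
gripper_width: -0.0
gripper_force: 0.0
```

```bash
python3 - <<'E'
from h import *
R0=Ro.from_euler('xyz',[np.pi,0,1.055])
t=R0*Ro.from_euler('y',50,degrees=True); print(t.as_matrix()[:,2])
go([480,-20,250],t.as_euler('xyz'))
E
```

```text
[ 0.37783436  0.66638224 -0.64278761]
t 13.6 pos [478.5 -21.4 241.2] rpy [-3.139 -0.35   1.051] q [-0.304 -0.406  1.921  0.342  1.552  0.222] w -0.0 0.0 [-0.  -0.6 -0.4]
cm [ 0.49  0.05 -0.76]
turn [ 0.  29.9 -0.2]
```

play_rows:
  moves:
    - [[0, 5, 0], [0, 0, 0], 1]
    - [[0, 5, 0], [0, 0, 0], 1]
    - [[0, 5, 0], [0, 0, 0], 1]
    - [[0, 5, 0], [0, 0, 0], 1]
    - [[0, 5, 0], [0, 0, 0], 1]
    - [[0, 5, 0], [0, 0, 0], 1]
    - [[0, 5, 0], [0, 0, 0], 1]
    - [[0, 0, 0], [0, 0, 0], 1]

```text
time: 14.4
tcp_pos: [478.6, -20.6, 240.2]
orientation: [-3.132, -0.96, 1.046]
force: [0.4, 0.9, 0.8]
gripper_width: -0.8
gripper_force: 0.0
```

```bash
cat > g.py <<'E'
from h import *
th=1.0553; t0=np.array([585.3,170.1]); c,s=np.cos(th),np.sin(th)
def W(x,y,z): return np.array([t0[0]+c*x-s*y,t0[1]+s*x+c*y,z])
al=np.radians(35); n=np.array([np.sin(al),np.cos(al)]); a=np.array([np.cos(al),-np.sin(al)])
def tcp(q):
    if q<=al: return np.array([30,72])+140*np.array([-np.cos(q),np.sin(q)])+18*a-11*n
    return np.array([30,72])+122*np.array([-np.cos(q),np.sin(q)])-11*n
rpy=(Ro.from_euler('xyz',[np.pi,0,th])*Ro.from_euler('y',55,degrees=True)).as_euler('xyz')
E
python3 - <<'E'
from g import *
s0=tcp(0); p1=s0-6*n-70*a; p2=s0-6*n
print(s0,p1); 
go(W(p1[0],25,p1[1]),rpy); go(W(p2[0],25,p2[1]))
prev=s0
for q in np.arange(0.1,1.81,.1):
    d=tcp(q)-prev; prev=tcp(q); print(round(q,1),(d@n/10).round(2),(d@a/10).round(2),prev.round())
E
```

```text
[-101.564604     52.66495166] [-162.34670572   87.90038994]
t 14.4 pos [478.6 -20.6 240.2] rpy [-3.132 -0.96   1.046] q [-0.62  -0.401  2.091  0.952  1.589 -0.152] w -0.8 0.0 [0.4 0.9 0.8]
cm [-9.27 -2.55 13.35]
turn [-0.1  0.  -0.3]
t 14.4 pos [478.6 -20.6 240.2] rpy [-3.132 -0.96   1.046] q [-0.62  -0.401  2.091  0.952  1.589 -0.152] w -0.8 0.0 [0.4 0.9 0.8]
cm [-9.26 -2.54 20.35]
0.1 1.19 -0.74 [-101.   67.]
0.2 1.25 -0.62 [-99.  80.]
0.3 1.31 -0.49 [-95.  94.]
0.4 1.35 -0.36 [-91. 107.]
0.5 1.38 -0.22 [-84. 120.]
0.6 1.4 -0.09 [-77. 132.]
0.7 1.24 0.05 [-70. 142.]
0.8 1.21 0.17 [-61. 151.]
0.9 1.18 0.29 [-52. 159.]
1.0 1.15 0.41 [-42. 166.]
1.1 1.1 0.52 [-32. 172.]
1.2 1.05 0.63 [-21. 177.]
1.3 0.98 0.73 [ -9. 181.]
1.4 0.9 0.82 [  3. 183.]
1.5 0.81 0.91 [ 15. 185.]
1.6 0.72 0.98 [ 27. 185.]
1.7 0.62 1.05 [ 39. 184.]
1.8 0.51 1.11 [ 51. 182.]
```

play_rows:
  moves:
    - [[0, 0, 0], [0, -1.3, 0], 1]
    - [[0, 0, 0], [0, -1.25, 0], 1]
    - [[0, 0, 0], [-1.3, 0, 1.9], 1]
    - [[0, 0, 0], [-1.3, 0, 1.9], 1]
    - [[0, 0, 0], [-1.3, 0, 1.9], 1]
    - [[0, 0, 0], [-1.3, 0, 1.9], 1]
    - [[0, 0, 0], [-1.3, 0, 1.9], 1]
    - [[0, 0, 0], [-1.3, 0, 1.9], 1]
    - [[0, 0, 0], [-1.3, 0, 1.9], 1]
    - [[0, 0, 0], [-0.2, 0, 0], 1]
    - [[0, 0, 0], [0, 0, 0], 1]

```text
time: 15.5
tcp_pos: [484.5, 40.7, 90.5]
orientation: [-3.14, -0.958, 1.054]
force: [0.2, 0.1, -0.2]
gripper_width: 0.2
gripper_force: 0.0
```

```bash
python3 - <<'E'
from g import *
s0=tcp(0); p2=s0-6*n
go(W(p2[0],25,p2[1]),rpy); go(W(s0[0],25,s0[1]))
im=snap('side','s5.png'); t=snap('top','t5.png')
cv2.imwrite('pics/c5.png',np.hstack([cv2.resize(im[180:330,200:350],(400,400)),cv2.resize(t[145:285,200:340],(400,400))])[:,:,::-1])
E
```

```text
t 15.5 pos [484.5  40.7  90.5] rpy [-3.14  -0.958  1.054] q [-0.486 -0.298  2.275  1.005  1.32  -0.323] w 0.2 0.0 [ 0.2  0.1 -0.2]
cm [-0.2  -0.1   7.14]
turn [-0.1  0.1 -0. ]
t 15.5 pos [484.5  40.7  90.5] rpy [-3.14  -0.958  1.054] q [-0.486 -0.298  2.275  1.005  1.32  -0.323] w 0.2 0.0 [ 0.2  0.1 -0.2]
cm [ 0.4  -0.1   7.14]
```

View pics/c5.png

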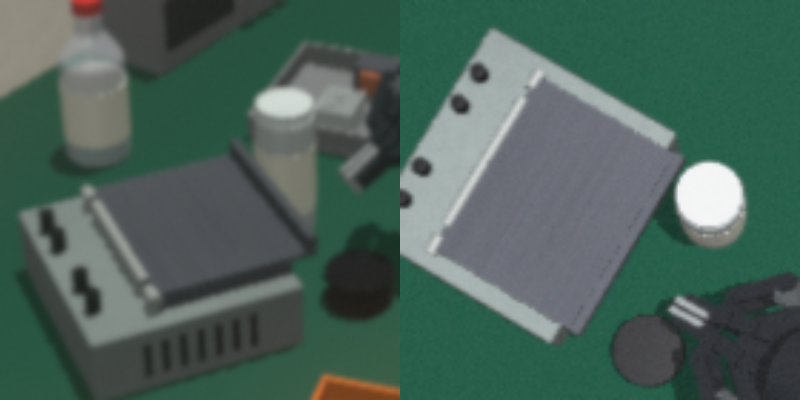

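The heat sink stands in the tray, and the tip at (685,310) of the crop aims at the guard's edge between can and reel. Advancing.

play_rows:
  moves:
    - [[0, 0, 0], [-0.3, 0, 1], 1]
    - [[0, 0, 0], [0, 0, 1.5], 1]
    - [[0, 0, 0], [0, 0, 1.5], 1]
    - [[0, 0, 0], [0, 0, 1.5], 1]
    - [[0, 0, 0], [0, 0, 1], 1]
    - [[0, 0, 0], [0, 0, 0.6], 1]
    - [[0, 0, 0], [0, 0, 0], 1]
    - [[0, 0, 0], [0, 0, 0], 1]

```text
time: 16.4
tcp_pos: [512.6, 89.3, 47.4]
orientation: [3.141, -0.96, 1.054]
force: [-0.1, -0.0, 0.4]
gripper_width: -0.1
gripper_force: 0.0
```

play_rows:
  moves:
    - [[0, 0, 0], [0.35, 0, 0], 1]
    - [[0, 0, 0], [0.35, 0, 0], 1]
    - [[0, 0, 0], [0.6, 0, -0.37], 1]
    - [[0, 0, 0], [0.6, 0, -0.37], 1]
    - [[0, 0, 0], [0.62, 0, -0.31], 1]
    - [[0, 0, 0], [0.62, 0, -0.31], 1]
    - [[0, 0, 0], [0.65, 0, -0.25], 1]
    - [[0, 0, 0], [0.65, 0, -0.25], 1]
    - [[0, 0, 0], [0.67, 0, -0.18], 1]
    - [[0, 0, 0], [0.67, 0, -0.18], 1]
    - [[0, 0, 0], [0, 0, 0], 1]
    - [[0, 0, 0], [0, 0, 0], 1]

```text
time: 17.6
tcp_pos: [520.0, 102.5, 107.3]
orientation: [3.141, -0.96, 1.054]
force: [-0.4, -2.1, -1.3]
gripper_width: -0.2
gripper_force: 0.9
```

```bash
python3 - <<'E'
from g import *
p=tcp(.5);go(W(p[0],25,p[1]),rpy)
im=snap('side','s6.png'); t=snap('top','t6.png')
cv2.imwrite('pics/c6.png',np.hstack([cv2.resize(im[150:310,200:360],(400,400)),cv2.resize(t[145:285,200:340],(400,400))])[:,:,::-1])
E
```

```text
t 17.6 pos [520.  102.5 107.3] rpy [ 3.141 -0.96   1.054] q [-0.314 -0.29   2.239  1.039  1.197 -0.211] w -0.2 0.8546644676243886 [-0.4 -2.1 -1.3]
cm [ 1.4  -0.15 -0.18]
turn [ 0.1 -0.  -0. ]
```

View pics/c6.png

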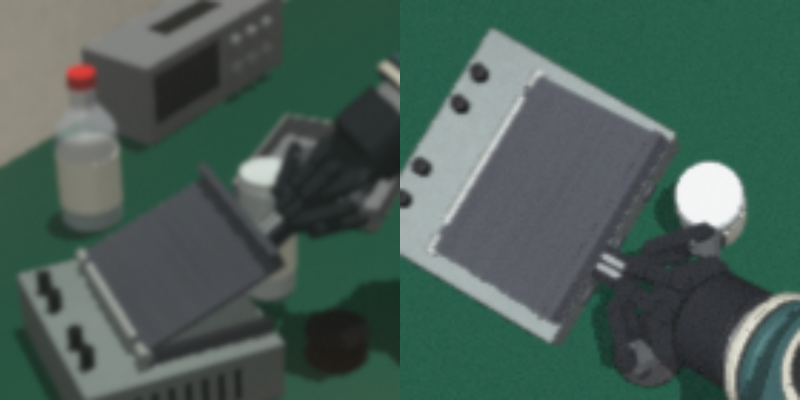

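play_rows:
  moves:
    - [[0, 0, 0], [0.7, 0, -0.12], 1]
    - [[0, 0, 0], [0.7, 0, -0.12], 1]
    - [[0, 0, 0], [0.7, 0, -0.05], 1]
    - [[0, 0, 0], [0.7, 0, -0.05], 1]
    - [[0, 0, 0], [0.62, 0, 0.02], 1]
    - [[0, 0, 0], [0.62, 0, 0.02], 1]
    - [[0, 0, 0], [0.6, 0, 0.08], 1]
    - [[0, 0, 0], [0.6, 0, 0.08], 1]
    - [[0, 0, 0], [0.59, 0, 0.15], 1]
    - [[0, 0, 0], [0.59, 0, 0.15], 1]
    - [[0, 0, 0], [0.57, 0, 0.2], 1]
    - [[0, 0, 0], [0.57, 0, 0.2], 1]
    - [[0, 0, 0], [0.55, 0, 0.26], 1]
    - [[0, 0, 0], [0.55, 0, 0.26], 1]
    - [[0, 0, 0], [0.52, 0, 0.31], 1]
    - [[0, 0, 0], [0.52, 0, 0.31], 1]
    - [[0, 0, 0], [0.49, 0, 0.36], 1]
    - [[0, 0, 0], [0.49, 0, 0.36], 1]
    - [[0, 0, 0], [0.45, 0, 0.41], 1]
    - [[0, 0, 0], [0.45, 0, 0.41], 1]

```text
time: 19.7
tcp_pos: [566.1, 183.7, 183.6]
orientation: [-3.141, -0.96, 1.054]
force: [-0.5, -0.6, -0.4]
gripper_width: -0.2
gripper_force: 0.2
```

```bash
python3 - <<'E'
from g import *
for q in (1.4,1.75,1.85): p=tcp(q);go(W(p[0],25,p[1]),rpy)
im=snap('side','s7.png'); t=snap('top','t7.png')
cv2.imwrite('pics/c7.png',np.hstack([cv2.resize(im[130:310,200:380],(400,400)),cv2.resize(t[145:285,200:340],(400,400))])[:,:,::-1])
E
```

```text
t 19.7 pos [566.1 183.7 183.6] rpy [-3.141 -0.96   1.054] q [-0.107 -0.296  2.109  1.004  1.099  0.029] w -0.2 0.22978219007200096 [-0.5 -0.6 -0.4]
cm [ 0.   -0.16  0.07]
turn [ 0.1 -0.  -0.1]
t 19.7 pos [566.1 183.7 183.6] rpy [-3.141 -0.96   1.054] q [-0.107 -0.296  2.109  1.004  1.099  0.029] w -0.2 0.22978219007200096 [-0.5 -0.6 -0.4]
cm [ 2.42 -0.17  3.56]
turn [ 0.1 -0.  -0.1]
t 19.7 pos [566.1 183.7 183.6] rpy [-3.141 -0.96   1.054] q [-0.107 -0.296  2.109  1.004  1.099  0.029] w -0.2 0.22978219007200096 [-0.5 -0.6 -0.4]
cm [ 2.88 -0.17  4.69]
turn [ 0.1 -0.  -0.1]
```

View pics/c7.png

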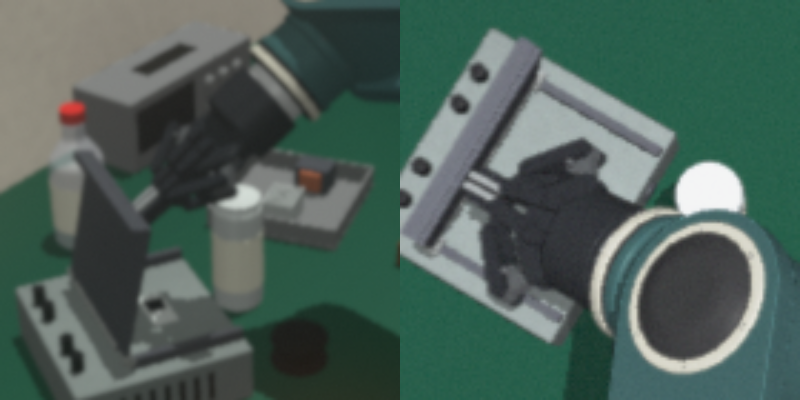

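The guard is nearly upright and the switch shows on the panel. Pushing past balance, then backing off.

play_rows:
  moves:
    - [[0, 0, 0], [0.4, 0, 0.45], 1]
    - [[0, 0, 0], [0.4, 0, 0.45], 1]
    - [[0, 0, 0], [0.36, 0, 0.49], 1]
    - [[0, 0, 0], [0.36, 0, 0.49], 1]
    - [[0, 0, 0], [0.31, 0, 0.52], 1]
    - [[0, 0, 0], [0.31, 0, 0.52], 1]
    - [[0, 0, 0], [0.26, 0, 0.55], 1]
    - [[0, 0, 0], [0.26, 0, 0.55], 1]
    - [[0, 0, 0], [0, 0, 0], 1]
    - [[0, 0, 0], [0, 0, 0], 1]
    - [[0, 0, 0], [0, 0, -1.5], 1]
    - [[0, 0, 0], [0, 0, -3], 1]
    - [[0, 0, 0], [0, 0, -4], 1]
    - [[0, 0, 0], [0, 0, -4], 1]
    - [[0, 0, 0], [0, 0, -2], 1]
    - [[0, 0, 0], [0, 0, 0], 1]
    - [[0, 0, 0], [0, 0, 0], 1]
    - [[0, 0, 0], [0, 0, 0], 1]

```text
time: 21.6
tcp_pos: [530.9, 122.1, 264.8]
orientation: [-3.14, -0.96, 1.053]
force: [0.7, 0.5, -0.6]
gripper_width: 0.0
gripper_force: 0.0
```

```bash
python3 - <<'E'
from g import *
go(W(-30,-32,180),[np.pi,0,th])
im=snap('side','s8.png'); t=snap('top','t8.png')
cv2.imwrite('pics/c8.png',np.hstack([cv2.resize(im[130:310,200:380],(400,400)),cv2.resize(t[145:285,180:320],(400,400))])[:,:,::-1])
E
```

```text
t 21.6 pos [530.9 122.1 264.8] rpy [-3.14  -0.96   1.053] q [-0.261 -0.43   2.071  0.957  1.322  0.091] w 0.0 0.0 [ 0.7  0.5 -0.6]
cm [-4.72  5.57  8.03]
turn [ -0.  -55.   -0.1]
```

View pics/c8.png

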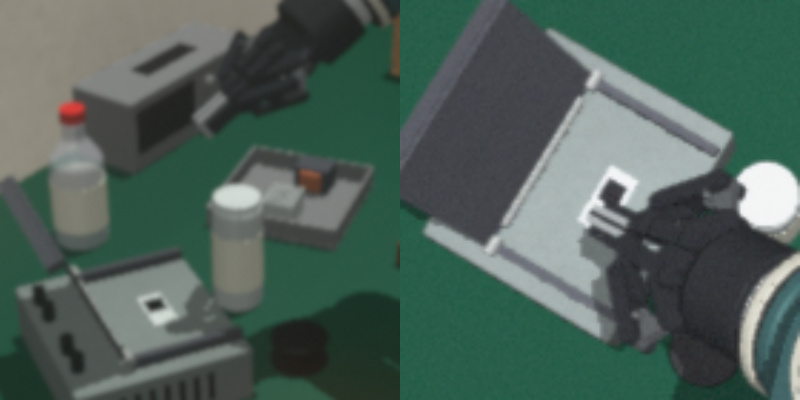

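play_rows:
  moves:
    - [[0, -7.9, 0], [0, 0, 0], 1]
    - [[0, -7.9, 0], [0, 0, 0], 1]
    - [[0, -7.9, 0], [0, 0, 0], 1]
    - [[0, -7.9, 0], [0, 0, 0], 1]
    - [[0, -7.9, 0], [0, 0, 0], 1]
    - [[0, -7.9, 0], [0, 0, 0], 1]
    - [[0, -7.6, 0], [0, 0, 0], 1]
    - [[0, 0, 0], [0, 0, 0], 1]
    - [[0, 0, 0], [0, 0, 0], 1]

```text
time: 22.6
tcp_pos: [531.1, 123.1, 264.4]
orientation: [-3.14, -0.001, 1.056]
force: [1.1, 0.5, -0.1]
gripper_width: 0.1
gripper_force: 0.0
```

```bash
python3 - <<'E'
from g import *
P,e=tri(254.6,211.5,268.9,266.4);q=P[:2]-t0;print('ridge',P,e,'box',c*q[0]+s*q[1],-s*q[0]+c*q[1])
q=at('top',254.6,211.5,67)[:2]-t0;print('box top',c*q[0]+s*q[1],-s*q[0]+c*q[1])
go(W(-30,-34,90),[np.pi,0,th])
E
```

```text
ridge [579.82766404 141.32999266  64.35460298] 1.640393389454223 box -27.728971461996668 -9.421460854424817
box top -29.021470928840124 -8.851370617197272
t 22.6 pos [531.1 123.1 264.4] rpy [-3.140e+00 -1.000e-03  1.056e+00] q [ 0.18  -0.175  1.673  0.002  1.644  0.695] w 0.1 0.0 [ 1.1  0.5 -0.1]
cm [ 3.74  5.83 17.43]
turn [-0.1 -0.1  0. ]
```

play_rows:
  moves:
    - [[0, 0, 0], [1.2, 2, 0], 1]
    - [[0, 0, 0], [1.3, 2, 0], 1]
    - [[0, 0, 0], [1.2, 1.8, 0], 1]
    - [[0, 0, 0], [0, 0, 3], 1]
    - [[0, 0, 0], [0, 0, 4], 1]
    - [[0, 0, 0], [0, 0, 4], 1]
    - [[0, 0, 0], [0, 0, 3], 1]
    - [[0, 0, 0], [0, 0, 2], 1]
    - [[0, 0, 0], [0, 0, 1.4], 1]
    - [[0, 0, 0], [0, 0, 1], 1]
    - [[0, 0, 0], [0, 0, 0.6], 1]
    - [[0, 0, 0], [0, 0, 0.4], 1]
    - [[0, 0, 0], [0, 0, 0.3], 1]
    - [[0, 0, 0], [0, 0, 0.3], 1]
    - [[0, 0, 0], [0, 0, 0], 1]
    - [[0, 0, 0], [0, 0, 0], 1]

```text
time: 24.2
tcp_pos: [599.8, 125.5, 65.7]
orientation: [3.141, -0.0, 1.054]
force: [-0.2, 0.0, -0.7]
gripper_width: 0.0
gripper_force: 0.0
```

```bash
python3 - <<'E'
from g import *
go(W(-30,-20,63.5),[np.pi,0,th])
E
```

```text
t 24.2 pos [599.8 125.5  65.7] rpy [ 3.141 -0.     1.054] q [0.165 0.076 1.76  0.    1.306 0.681] w 0.0 0.0 [-0.2  0.  -0.7]
cm [ 0.16 -1.47  0.22]
turn [ 0.  -0.  -0.1]
```

play_rows:
  moves:
    - [[0, 0, 0], [0.1, 0, 0.2], 1]
    - [[0, 0, 0], [0, 0, 0], 1]
    - [[0, 0, 0], [0, -0.3, 0], 1]
    - [[0, 0, 0], [0, -0.3, 0], 1]
    - [[0, 0, 0], [0, -0.3, 0], 1]
    - [[0, 0, 0], [0, -0.3, 0], 1]
    - [[0, 0, 0], [0, -0.3, 0], 1]
    - [[0, 0, 0], [0, 0, 0], 1]

```text
time: 25.0
tcp_pos: [586.9, 133.9, 63.5]
orientation: [3.142, -0.0, 1.054]
force: [0.3, 0.6, -0.3]
gripper_width: -0.2
gripper_force: 0.0
```

```bash
python3 - <<'E'
from g import *
go(W(-30,-7,63.5))
E
```

```text
t 25.0 pos [586.9 133.9  63.5] rpy [ 3.142 -0.     1.054] q [0.182 0.055 1.785 0.    1.302 0.699] w -0.2 0.0 [ 0.3  0.6 -0.3]
cm [ 0.07 -1.22 -0.  ]
```

play_rows:
  moves:
    - [[0, 0, 0], [0, -0.2, 0], 1]
    - [[0, 0, 0], [0, -0.2, 0], 1]
    - [[0, 0, 0], [0, -0.2, 0], 1]
    - [[0, 0, 0], [0, -0.2, 0], 1]
    - [[0, 0, 0], [0, 0, 0], 1]

```text
time: 25.5
tcp_pos: [580.0, 137.7, 63.4]
orientation: [-3.141, -0.0, 1.054]
force: [-0.3, -0.2, 0.2]
gripper_width: -0.2
gripper_force: 0.2
```

play_rows:
  moves:
    - [[0, 0, 0], [0, -0.2, 0], 1]
    - [[0, 0, 0], [0, -0.2, 0], 1]
    - [[0, 0, 0], [0, 0, 0], 1]

```text
time: 25.8
tcp_pos: [576.5, 139.7, 63.4]
orientation: [-3.141, 0.0, 1.054]
force: [0.3, -0.3, -0.3]
gripper_width: 0.1
gripper_force: 0.0
```

```bash
python3 - <<'E'
from g import *
go(W(-30,-7,63.5))
E
```

```text
t 25.8 pos [576.5 139.7  63.4] rpy [-3.141  0.     1.054] q [0.195 0.036 1.805 0.    1.301 0.712] w 0.1 0.0 [ 0.3 -0.3 -0.3]
cm [ 0.08 -0.03 -0.01]
```

play_rows:
  moves:
    - [[0, 0, 0], [0, -0.2, 0], 1]
    - [[0, 0, 0], [0, -0.2, 0], 1]
    - [[0, 0, 0], [0, 0, 0], 1]

```text
time: 26.1
tcp_pos: [573.0, 141.7, 63.4]
orientation: [-3.141, 0.0, 1.054]
force: [0.3, 0.7, -0.2]
gripper_width: 0.2
gripper_force: 0.0
```

play_rows:
  moves:
    - [[0, 0, 0], [0, -0.2, 0], 1]
    - [[0, 0, 0], [0, -0.2, 0], 1]
    - [[0, 0, 0], [0, 0, 0], 1]

```text
time: 26.4
tcp_pos: [571.4, 142.6, 63.6]
orientation: [3.137, -0.001, 1.053]
force: [17.2, -7.1, -7.9]
gripper_width: -0.1
gripper_force: 9.5
```

It has met the end stop (about 19 N). Backing off and lifting.

play_rows:
  moves:
    - [[0, 0, 0], [0, 0.4, 0], 1]
    - [[0, 0, 0], [0, 0.6, 0], 1]
    - [[0, 0, 0], [0, 0, -0.5], 1]
    - [[0, 0, 0], [0, 0, -2], 1]
    - [[0, 0, 0], [0, 0, -4], 1]
    - [[0, 0, 0], [0, 0, -4], 1]
    - [[0, 0, 0], [0, 0, -4], 1]
    - [[0, 0, 0], [0, 0, -4], 1]
    - [[0, 0, 0], [-3, 3, 0], 1]
    - [[0, 0, 0], [-3, 3, 0], 1]
    - [[0, 0, 0], [-3, 3, 0], 1]
    - [[0, 0, 0], [-3, 3, 0], 1]
    - [[0, 0, 0], [-3, 3, 0], 1]
    - [[0, 0, 0], [0, 0, 0], 1]
    - [[0, 0, 0], [0, 0, 0], 1]

```text
time: 27.9
tcp_pos: [634.7, -66.5, 248.4]
orientation: [-3.141, -0.0, 1.052]
force: [-0.4, 0.4, -0.3]
gripper_width: 0.0
gripper_force: 0.0
```

```bash
python3 - <<'E'
from g import *
go([0,0,0])
im=snap('side','s9.png'); t=snap('top','t9.png')
cv2.imwrite('pics/c9.png',np.hstack([cv2.resize(im[150:310,200:380],(450,400)),cv2.resize(t[195:235,230:265],(350,400))])[:,:,::-1])
E
```

```text
t 27.9 pos [634.7 -66.5 248.4] rpy [-3.141 -0.     1.052] q [-0.145  0.033  1.502  0.     1.607  0.374] w 0.0 0.0 [-0.4  0.4 -0.3]
cm [-25.68 -58.4   24.87]
```

View pics/c9.png

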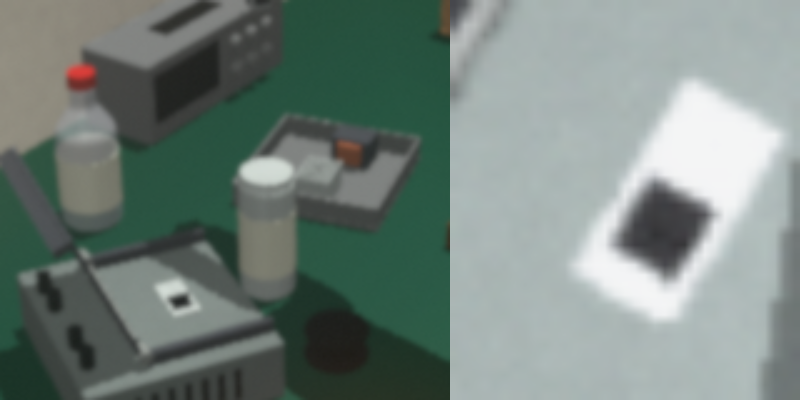

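The guard is open, the switch has moved to the far (+y) end, and the heat sink is in the tray. The bystanders look undisturbed.

```bash
python3 -c "
from bench import job; print(job.finish_job())"
```

```text
the job is handed in; nothing more can be done
None
```

I handed the job in at about 28 s. In the last pictures the heat sink stands in the tray, the guard is open by itself and the switch is at its far end. The hand-in returned no verdict.

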